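Chuck the countersink

TASK

Take the thicker, pointed bit out of the bit stand and set it down, point up, inside the open bench chuck. Then turn the chuck's knurled sleeve clockwise (seen from above), taking a fresh hold of it as often as you need, until all three jaws grip the bit and the sleeve has gone firmly tight, without wrenching it well beyond that. Let go, with the bit standing straight in the chuck; leave the other bit and the things around alone.

Things in the scene. Friction and masses are not known exactly. Their poses are not given: they have to be found in the camera images.
- cone_bit: the bit to chuck: plain steel countersink bit 82 mm long, stands upright with its foot in one of the stand's two sockets. Origin: centre of the flat foot, z along the bit to its point. Round shank 22 mm diameter for the first 58 mm, then a body 26 mm diameter from 58 to 72 mm, then a cone to a blunt point at 82 mm. About 0.24 kg
- flat_bit: bystander: the other, slimmer bit in the stand, a plain steel rod 16 mm in diameter and 95 mm long with a flat end. Origin: centre of its foot. Which socket holds which bit varies
- stand: black fixed bit stand, a block 56 (x) x 150 (y) x 24 mm high. Origin: centre of its underside. Two round sockets 28 mm wide and 12 mm deep, 40 mm to either side of the centre along its y; a bit in a socket has its foot 12 mm above the table and its axis within 3 mm of the socket's
- chuck: bench chuck fixed to the table, axis vertical: dark steel base flange 124 mm in diameter and 10 mm high with four bolt heads to 16 mm, a knurled steel sleeve and three jaws around an open bore. Origin: centre of its underside, z up; yaw varies. Nothing else stands within 70 mm of its axis
- bore_floor (a point): centre of the flat floor inside the chuck, on its axis, 20 mm above the table: the bit's foot stands on it. A bit set down loose here, between open jaws, stands by itself; the closing jaws push it to the axis
- sleeve_mid (a point): point on the chuck's axis 52 mm above the table, inside the sleeve: a round ribbed steel ring, 56 mm outside and 46 mm inside diameter, from 24 to 68 mm above the table, that turns about the axis. Grip it across, from above, with the bit standing up between the fingers (its point then 102 mm above the table)
- sleeve_top (a point): centre of the sleeve's top face, 68 mm above the table. Clockwise turning closes the jaws; the sleeve turns against about 0.15 N m and stays where left. Once the jaws bite, its torque climbs by about 0.12 N m per 0.1 rad. A rise of 0.1 to 0.3 N m over the free-turning reading is tight, 0.6 is wrenched. A reading at rest may show the friction with either sign: go by the rise
- jaw0: one of three jaws, dark steel blocks 10 x 10 mm, 28 to 74 mm above the table (6 mm proud of the sleeve), in the bore at 0, 120 and 240 degrees from the chuck's x. All close together, 2.5 mm per rad of the sleeve; at the start their faces are 16 to 18 mm from the axis, on the shank 11 mm: 2 to 2.8 rad of turning. Origin: under the inner face, at table height; x outwards
- jaw1: the jaw at 120 degrees, see jaw0
- jaw2: the jaw at 240 degrees, see jaw0
- mug: bystander: white mug, 80 mm wide, 92 mm high. Origin: centre of its underside
- tape: bystander: grey roll of tape lying flat, 104 mm across, 48 mm high. Origin: centre of its underside
- can: bystander: grey spray can, 66 mm in diameter, 120 mm high. Origin: centre of its underside
Not all that is in view belongs to the job. What is shaped like the cone_bit but pink is not meant. What is shaped like the chuck but blue is not meant.

How it is judged:
On the way:
1. the pointed bit stands on the chuck's floor, point up, inside the still open jaws (horizontal distance between cone_bit and bore_floor below 0.01 m and z of cone_bit in the frame of bore_floor below 0.004 m and angle between cone_bit's own z axis and vertical below 0.25 rad and x of jaw0 in the frame of chuck above 0.0122 m), for 0.2 s.
At the end, for the whole second after the job is handed in: each of the three jaws presses on the pointed bit with more than 4 N; the bit is at rest, point up, within 0.06 rad of upright, within 3 mm of the chuck's axis, its foot less than 5 mm above the bore floor; the other bit still stands in its socket (contact force between each of jaw0, jaw1, jaw2 and cone_bit above 4 N and horizontal distance between cone_bit and bore_floor below 0.003 m and z of cone_bit in the frame of bore_floor below 0.005 m and angle between cone_bit's own z axis and vertical below 0.06 rad and linear speed of cone_bit below 0.01 m/s and distance of flat_bit from where it was at the start of the episode below 0.02 m and angle between flat_bit's own z axis and vertical below 0.2 rad); the robot touches nothing.
It fails at once if the sleeve is wrenched far past tight (a jaw presses with more than 90 N) (contact force between any of jaw0, jaw1, jaw2 and cone_bit above 90 N).
It fails at once if a bystander is disturbed (the other bit, the mug, the tape or the can moves by more than 25 mm) (distance of any of flat_bit, mug, tape, can from where it was at the start of the episode above 0.025 m).
It also fails if it takes over 67 s, if anything falls off the work surface, if the arm or the gripper's body presses on something with over 40 N, if the wrist force passes 120 N, or if a joint passes its speed limit or range.

ROBOT

A 6-joint arm with a two-finger parallel gripper is mounted at the origin on the work surface. World frame = base frame: x ahead of the robot, y to its left, z up, the work surface at z = 0. Lengths are in m, angles in rad, forces in N, time in s.
With the tool pointing down it reaches from about 0.225 to 0.725 m from the base axis. Payload 3.1 kg.
Tool frame: the origin (TCP) lies between the finger pads; the fingertips stand tip_extent ahead of it and the grasp point (between the pads) is the TCP (tip_extent is the distance from the TCP to the fingertips, in m); z points along the fingers, y is the line along which they close (so a half turn about z gives the same grasp; the last joint's range is limited). The gripper opens to 85 mm and grips with 20 to 120 N. Pads are 22 mm wide; open, the fingers measure 114 mm over their backs; the gripper's body (76 mm by 85 mm) begins 54 mm behind the grasp point. The pads swing forward as they close: fully open they stand 13 mm farther back than shut.
Start: joints at [1.198, 0.048, 0.099, 1.622, 0, 1.443], TCP at [0.127, 0.509, 0.25] pointing down, gripper open.
Joint ranges: [-2.91, 2.91], [-0.99, 1.94], [-1.21, 1.42], [-2.12, 2.29], [-1.49, 1.47], [-3.14, 3.14]. Speed limits (rad/s): [2.79, 2.79, 3.14, 3.14, 3.14, 3.14].

INTERFACE

Orientations are given as a 3x3 rotation matrix whose columns are the frame's x, y, z axes.
In Python, from cell import * gives the robot as it stands. The module is installed in compiled form; this text tells all that it offers.
- The arm moves only by the tool servo_tool, never from a script. Its argument "deltas" is a list of rows, each an object of numbers: "tx", "ty", "tz": the shift along the world's x, y, z scaled (see below); "ax", "ay", "az": the turn, a rotation vector about the world's x, y, z scaled (see below). In form: [{"tx": .., "ty": .., "tz": .., "ax": .., "ay": .., "az": ..}, ...]. A call has exactly 10 rows; each row is the pose to reach, as a shift and turn from the pose commanded when the call began; what a row does not reach only later rows make up. The controller multiplies each number of a shift by 50 cm and each number of a turn by 2 rad. A row lasts 1/10 s, in which the tool goes at most 50 mm and 8.59 degrees, less where a joint would pass 70% of its speed; a pose out of reach is approached as far as the arm can. A call with a number of a shift or a turn outside -1 to 1 is refused whole. A call with a gripper value outside its range is refused whole. "grip" is the opening, from 0 (shut) to 1 (fully open), set as the call begins (left out, the last holds). The fingers move at their own pace and stop on an object; the grip force is fixed at half the most. Time passes only in rows, so rows that repeat a pose let the fingers close, or fill a call up. It gives the time, the measured TCP pose, the force, the opening and the grip force at its end, in the units of the state.
- state(): the state, without advancing time (a new reading comes with each control period).
- get_image(name): name is "side" or "top"; returns a dict with "frame" (384x512x3 uint8, red, green, blue), "fx", "fy", "cx", "cy" (pixels), "rvec" (rotation vector, rad) and "tvec" (3), from world to camera coordinates, as OpenCV has them. Camera axes: x right, y down, z forward; pixel columns grow to the right and rows downward; lengths in m; the calibration is good to about 2 mm. A picture is of the moment at which its call begins. There is no depth.
- sign_off(): hands the job in; it is judged then, once.
Trained networks look in a picture, given as the dict that the camera call returned (one of the last four; its "shot" number tells which), for a name from the list of things; names that differ only in an ending like _2 or _b are one class to them, and where a whole thing is asked for, a point or a joint stands for the part that bears it (a point fixed in the world has none). Each returns a list of dicts, best first, with "p" (0 to 1); they miss things now and then, are a little off and sometimes report something else, mostly with a low value. They report only what shows in the picture. A call takes as long as a camera call. They do not tell look-alikes from the thing itself.
- look_for(picture, query): "xy" ([column, row] in pixels, amid what is visible of it).
- trace(picture, query): "region" (384x512 bool, what is visible of it) and "xy" ([column, row] in pixels, amid what is visible of it).
The state is a dict: "t": time; "joints": joint angles; "joint_vel": joint speeds; "tau": joint torques, N m; "tcp_pos": TCP position; "orientation": TCP orientation; "wrist_force": force on the tool from outside, world axes, zero at the start; "ft_torque": the same for the moment, N m; "gripper_width": finger opening in m; "grip_force": force on a finger pad.
Only numpy, scipy, OpenCV 4.12 (cv2) and the standard library are available. Lean on these libraries where they do the work, as an engineer would, in place of code of your own. Each camera call takes 0.05 s, during which the arm holds its last target. There are 200 camera calls.

## Working session

There is one attempt and no reset: what is moved stays moved. The work goes in short steps, Python scripts to look and compute and a tool call to move; the robot and the scene stay as the last step left them, time stands still between calls to the robot, and variables do not carry over. Pictures are saved under pics/ and viewed, at most 10 in all, crops included, and the job is handed in when it is done.

Besides the shell and the picture viewer there is one more tool, called after ">>>" by a JSON object that holds its "name" and its "arguments". servo_tool: Moves the arm, as the interface text tells. Its arguments: {"type":"object","properties":{"deltas":{"type":"array","items":{"type":"object","properties":{"tx":{"type":"number","minimum":-1,"maximum":1},"ty":{"type":"number","minimum":-1,"maximum":1},"tz":{"type":"number","minimum":-1,"maximum":1},"ax":{"type":"number","minimum":-1,"maximum":1},"ay":{"type":"number","minimum":-1,"maximum":1},"az":{"type":"number","minimum":-1,"maximum":1}}}},"grip":{"type":"number"}},"required":["deltas"]}

```bash
mkdir -p pics; cat > h.py <<'E'
from cell import *
import numpy as np, cv2
def cam(im):
    R,_=cv2.Rodrigues(np.array(im["rvec"],float)); t=np.array(im["tvec"],float).ravel(); return R,t
def back(im,xy,z):
    R,t=cam(im); d=R.T@np.array([(xy[0]-im["cx"])/im["fx"],(xy[1]-im["cy"])/im["fy"],1]); c=-R.T@t
    return c+d*(z-c[2])/d[2]
def proj(im,p):
    R,t=cam(im); q=R@np.array(p,float)+t; return np.array([im["fx"]*q[0]/q[2]+im["cx"],im["fy"]*q[1]/q[2]+im["cy"]])
def save(im,n): cv2.imwrite("pics/"+n,cv2.cvtColor(im["frame"],cv2.COLOR_RGB2BGR))
E
python3 - <<'E'
from h import *
s=state(); print({k:np.round(v,3).tolist() for k,v in s.items()}) 
ims=[]
for n in("side","top"):
    im=get_image(n); ims.append(im['frame']); R,t=cam(im); print(n,-R.T@t,im['fx'])
    for q in("cone_bit","flat_bit","stand","chuck","sleeve_top","bore_floor","jaw0","mug","tape","can"):
        zs={"cone_bit":.05,"sleeve_top":.068,"jaw0":.074}.get(q,.02)
        print(q,[(np.round(d["xy"]).tolist(),round(d["p"],2),np.round(back(im,d["xy"],zs)[:2],3).tolist()) for d in look_for(im,q)[:3]])
    save(im,n+"0.png")
E
```

```text
{'t': 0.0, 'joints': [1.198, 0.049, 0.098, 1.622, 0.0, 1.443], 'joint_vel': [0.0, -0.001, -0.001, -0.002, 0.001, 0.002], 'tau': [-0.0, -33.879, 32.001, 0.02, -0.0, 0.0], 'tcp_pos': [0.127, 0.509, 0.249], 'orientation': [[-0.97, 0.242, -0.001], [0.242, 0.97, -0.002], [0.0, -0.002, -1.0]], 'wrist_force': [-0.152, -0.287, 0.059], 'ft_torque': [-0.012, 0.045, 0.01], 'grip_force': 0.0, 'gripper_width': 0.085}
side [0.34012102 0.53181212 0.72639495] 421.448091257013
cone_bit [([191.0, 313.0], 0.9, [0.566, 0.253]), ([150.0, 307.0], 0.58, [0.636, 0.271])]
flat_bit [([228.0, 285.0], 0.61, [0.537, 0.164])]
stand [([213.0, 313.0], 0.71, [0.538, 0.227])]
chuck [([363.0, 198.0], 0.93, [0.347, -0.157]), ([289.0, 189.0], 0.68, [0.513, -0.12])]
sleeve_top [([362.0, 195.0], 0.97, [0.351, -0.116]), ([286.0, 192.0], 0.58, [0.503, -0.064]), ([195.0, 312.0], 0.2, [0.555, 0.257])]
bore_floor [([284.0, 188.0], 0.61, [0.524, -0.116]), ([364.0, 198.0], 0.57, [0.345, -0.156])]
jaw0 [([292.0, 168.0], 0.64, [0.514, -0.133]), ([370.0, 177.0], 0.45, [0.347, -0.171]), ([366.0, 187.0], 0.4, [0.347, -0.139])]
mug [(
[... 211 characters left out ...]
, 0.75, [0.639, 0.272]), ([154.0, 214.0], 0.6, [0.552, 0.259])]
flat_bit []
stand [([172.0, 222.0], 0.66, [0.535, 0.221])]
chuck [([336.0, 296.0], 0.94, [0.363, -0.165]), ([317.0, 225.0], 0.61, [0.529, -0.123])]
sleeve_top [([334.0, 304.0], 0.97, [0.352, -0.153]), ([316.0, 224.0], 0.65, [0.527, -0.115]), ([360.0, 130.0], 0.34, [0.746, -0.221])]
bore_floor [([315.0, 224.0], 0.87, [0.53, -0.119]), ([357.0, 133.0], 0.71, [0.754, -0.225]), ([335.0, 295.0], 0.69, [0.365, -0.163])]
jaw0 [([155.0, 138.0], 0.68, [0.725, 0.256])]
mug [([359.0, 135.0], 0.71, [0.75, -0.228]), ([316.0, 226.0], 0.65, [0.526, -0.122])]
tape [([253.0, 106.0], 0.73, [0.82, 0.03])]
can [([156.0, 139.0], 0.7, [0.738, 0.266])]
```

View pics/side0.png

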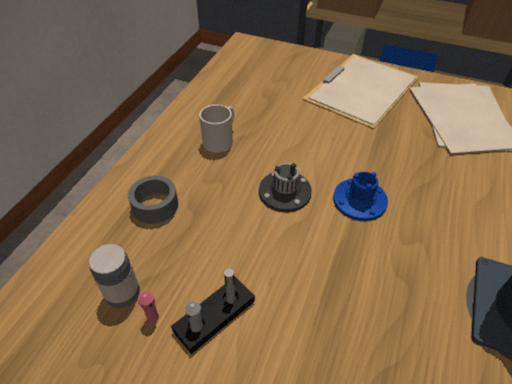

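View pics/top0.png

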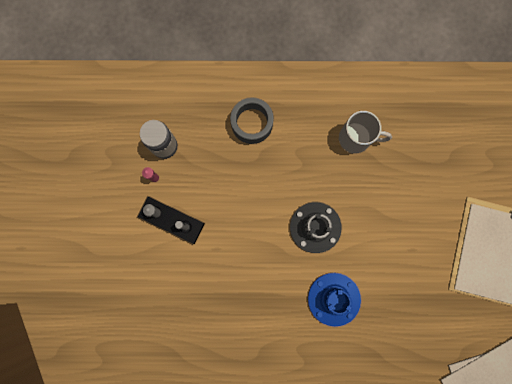

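```bash
cat > fit.py <<'E'
from h import *
from scipy.optimize import minimize
A=np.linspace(0,2*np.pi,48)
def cyl(r,z): return [(r*np.cos(a),r*np.sin(a),z) for a in A]
def sil(im,x,y,parts):
    m=np.zeros((384*4,512*4),np.uint8)
    for P in parts:
        q=np.array([(proj(im,(x+a,y+b,c))+.5)*4 for a,b,c in P],np.float32)
        cv2.fillConvexPoly(m,cv2.convexHull(q).astype(np.int32),255)
    return cv2.resize(m,(512,384),interpolation=cv2.INTER_AREA)/255.
def fit(ims,regs,parts,x0):
    f=lambda p:sum(-np.minimum(s,r).sum()/np.maximum(s,r).sum() for s,r in((sil(i,*p,parts),r) for i,r in zip(ims,regs)))
    o=minimize(f,x0,method="Nelder-Mead",options=dict(initial_simplex=np.array(x0)+[[0,0],[.006,0],[0,.006]],xatol=2e-4,fatol=1e-4))
    return o.x,-o.fun/len(ims)
CHUCK=[cyl(.062,0)+cyl(.062,.01),cyl(.028,.024)+cyl(.028,.068)]
def bit(z): return [cyl(.011,max(z,.024))+cyl(.011,z+.058),cyl(.013,z+.058)+cyl(.013,z+.072),cyl(.013,z+.072)+cyl(.003,z+.082)]
FLAT=[cyl(.008,.024)+cyl(.008,.107)]
def near(im,q,p):
    L=[d for d in trace(im,q) if np.linalg.norm(np.array(d["xy"])-p)<16]
    return L[0]["region"] if L else None
E
python3 - <<'E'
from fit import *
import cell; print([n for n in dir(cell) if not n.startswith('_')])
S=get_image("side");T=get_image("top")
for q,ps,pt,parts,x0 in(("cone_bit",(194,315),(150,212),bit(.012),(.56,.26)),("flat_bit",(230,285),(181,225),FLAT,(.53,.19)),("chuck",(286,190),(317,225),CHUCK,(.525,-.118))):
    R=[(i,near(i,q,p)) for i,p in((S,ps),(T,pt))]
    R=[(i,r) for i,r in R if r is not None]; print(q,len(R),[int(r.sum()) for _,r in R])
    if R: print(" joint",fit([i for i,_ in R],[r for _,r in R],parts,x0))
    for i,r in R: print("  single",fit([i],[r],parts,x0))
out=[]
for im,(x0,y0) in((S,(150,255)),(T,(120,165)),(S,(236,140)),(T,(267,175))):
    out.append(cv2.resize(im["frame"][y0:y0+75,x0:x0+100],(400,300),interpolation=cv2.INTER_CUBIC))
cv2.imwrite("pics/crop1.png",cv2.cvtColor(np.vstack([np.hstack(out[:2]),np.hstack(out[2:])]),cv2.COLOR_RGB2BGR))
E
```

```text
['IKError', 'get_image', 'look_for', 'sign_off', 'state', 'tip_extent', 'trace']
cone_bit 2 [388, 170]
 joint (array([0.55702013, 0.26071005]), np.float64(0.8725712746035947))
  single (array([0.55634211, 0.26055763]), np.float64(0.9199626466411159))
  single (array([0.5585289 , 0.26245667]), np.float64(0.9302336120363447))
flat_bit 1 [310]
 joint (array([0.52179468, 0.19039807]), np.float64(0.8802769711860622))
  single (array([0.52179468, 0.19039807]), np.float64(0.8802769711860622))
chuck 2 [1872, 2021]
 joint (array([ 0.52503552, -0.12138919]), np.float64(0.9489615605741721))
  single (array([ 0.52463055, -0.12256965]), np.float64(0.9521660704145941))
  single (array([ 0.52509818, -0.12118625]), np.float64(0.9513809007756123))
```

View pics/crop1.png

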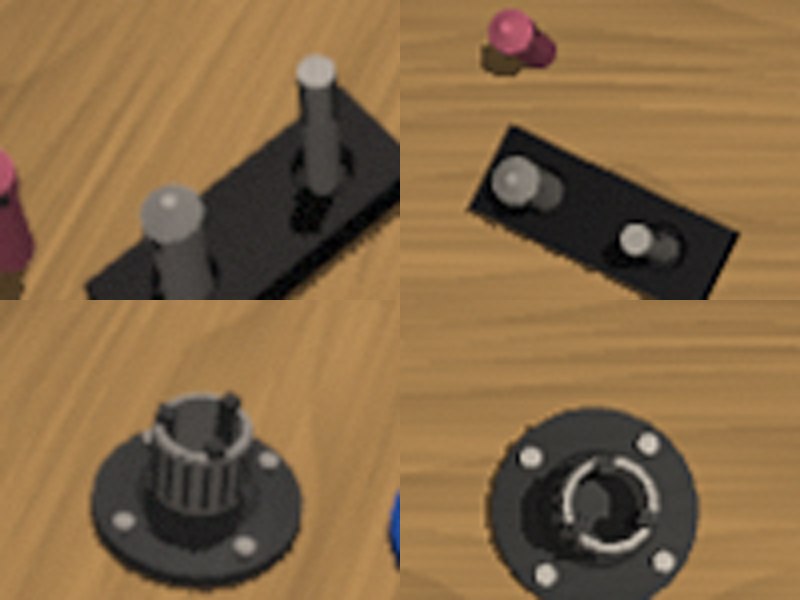

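```bash
python3 -c "
from h import *
print(tip_extent)"
```

```text
0.019
```

>>> {"name": "servo_tool", "arguments": {"deltas": [{"tx": 0.086, "ty": -0.05, "tz": -0.01, "az": 0.043}, {"tx": 0.172, "ty": -0.1, "tz": -0.02, "az": 0.086}, {"tx": 0.258, "ty": -0.15, "tz": -0.03, "az": 0.129}, {"tx": 0.344, "ty": -0.2, "tz": -0.04, "az": 0.172}, {"tx": 0.43, "ty": -0.25, "tz": -0.05, "az": 0.215}, {"tx": 0.516, "ty": -0.3, "tz": -0.06, "az": 0.258}, {"tx": 0.602, "ty": -0.35, "tz": -0.07, "az": 0.301}, {"tx": 0.688, "ty": -0.4, "tz": -0.08, "az": 0.344}, {"tx": 0.774, "ty": -0.45, "tz": -0.09, "az": 0.387}, {"tx": 0.86, "ty": -0.496, "tz": -0.1, "az": 0.43}], "grip": 1}}

```text
invalid input
```

>>> {"name": "servo_tool", "arguments": {"deltas": [{"tx": 0.086, "ty": -0.05, "tz": -0.01, "ax": 0, "ay": 0, "az": 0.043}, {"tx": 0.172, "ty": -0.1, "tz": -0.02, "ax": 0, "ay": 0, "az": 0.086}, {"tx": 0.258, "ty": -0.15, "tz": -0.03, "ax": 0, "ay": 0, "az": 0.129}, {"tx": 0.344, "ty": -0.2, "tz": -0.04, "ax": 0, "ay": 0, "az": 0.172}, {"tx": 0.43, "ty": -0.25, "tz": -0.05, "ax": 0, "ay": 0, "az": 0.215}, {"tx": 0.516, "ty": -0.3, "tz": -0.06, "ax": 0, "ay": 0, "az": 0.258}, {"tx": 0.602, "ty": -0.35, "tz": -0.07, "ax": 0, "ay": 0, "az": 0.301}, {"tx": 0.688, "ty": -0.4, "tz": -0.08, "ax": 0, "ay": 0, "az": 0.344}, {"tx": 0.774, "ty": -0.45, "tz": -0.09, "ax": 0, "ay": 0, "az": 0.387}, {"tx": 0.86, "ty": -0.496, "tz": -0.1, "ax": 0, "ay": 0, "az": 0.43}], "grip": 1.0}}

```text
t: 2.5
tcp_pos: [0.5589, 0.2599, 0.2002]
orientation: [[-0.815, -0.58, 0.0], [-0.58, 0.815, 0.0], [-0.0, 0.0, -1.0]]
wrist_force: [0.5, -0.4, 0.9]
gripper_width: 0.0857
grip_force: 0.0
```

>>> {"name": "servo_tool", "arguments": {"deltas": [{"tx": 0, "ty": 0, "tz": -0.04, "ax": 0, "ay": 0, "az": 0}, {"tx": 0, "ty": 0, "tz": -0.08, "ax": 0, "ay": 0, "az": 0}, {"tx": 0, "ty": 0, "tz": -0.12, "ax": 0, "ay": 0, "az": 0}, {"tx": 0, "ty": 0, "tz": -0.16, "ax": 0, "ay": 0, "az": 0}, {"tx": 0, "ty": 0, "tz": -0.19, "ax": 0, "ay": 0, "az": 0}, {"tx": 0, "ty": 0, "tz": -0.21, "ax": 0, "ay": 0, "az": 0}, {"tx": 0, "ty": 0, "tz": -0.222, "ax": 0, "ay": 0, "az": 0}, {"tx": 0, "ty": 0, "tz": -0.222, "ax": 0, "ay": 0, "az": 0}, {"tx": 0, "ty": 0, "tz": -0.222, "ax": 0, "ay": 0, "az": 0}, {"tx": 0, "ty": 0, "tz": -0.222, "ax": 0, "ay": 0, "az": 0}], "grip": 1.0}}

```text
t: 3.5
tcp_pos: [0.5581, 0.2616, 0.0907]
orientation: [[-0.817, -0.577, 0.002], [-0.577, 0.817, 0.001], [-0.002, -0.001, -1.0]]
wrist_force: [0.8, -0.6, 0.5]
gripper_width: 0.0855
grip_force: 0.0
```

```bash
python3 - <<'E'
from fit import *
print(np.round(state()['tcp_pos'],4))
out=[]
for n,(x0,y0) in(("side",(150,255)),("top",(110,165))):
    im=get_image(n); f=cv2.resize(im["frame"][y0:y0+100,x0:x0+100],(400,400),interpolation=cv2.INTER_CUBIC)
    for z in(.070,.089): 
        q=(proj(im,(*state()['tcp_pos'][:2],z))-[x0,y0]+.5)*4; cv2.circle(f,tuple(int(v) for v in q),2,(255,0,0),-1)
    out.append(f)
cv2.imwrite("pics/crop2.png",cv2.cvtColor(np.hstack(out),cv2.COLOR_RGB2BGR))
E
```

```text
[0.5581 0.2616 0.0907]
```

View pics/crop2.png

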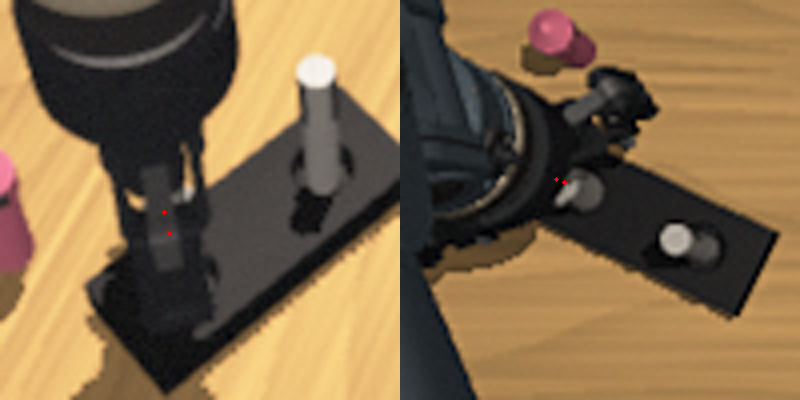

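>>> {"name": "servo_tool", "arguments": {"deltas": [{"tx": 0, "ty": 0, "tz": -0.004, "ax": 0, "ay": 0, "az": 0}, {"tx": 0, "ty": 0, "tz": -0.004, "ax": 0, "ay": 0, "az": 0}, {"tx": 0, "ty": 0, "tz": -0.004, "ax": 0, "ay": 0, "az": 0}, {"tx": 0, "ty": 0, "tz": -0.004, "ax": 0, "ay": 0, "az": 0}, {"tx": 0, "ty": 0, "tz": -0.004, "ax": 0, "ay": 0, "az": 0}, {"tx": 0, "ty": 0, "tz": -0.004, "ax": 0, "ay": 0, "az": 0}, {"tx": 0, "ty": 0, "tz": -0.004, "ax": 0, "ay": 0, "az": 0}, {"tx": 0, "ty": 0, "tz": -0.004, "ax": 0, "ay": 0, "az": 0}, {"tx": 0, "ty": 0, "tz": -0.004, "ax": 0, "ay": 0, "az": 0}, {"tx": 0, "ty": 0, "tz": -0.004, "ax": 0, "ay": 0, "az": 0}], "grip": 0.0}}

```text
t: 4.6
tcp_pos: [0.5575, 0.2614, 0.0876]
orientation: [[-0.817, -0.577, 0.001], [-0.577, 0.817, 0.0], [-0.001, -0.0, -1.0]]
wrist_force: [0.1, -0.4, 1.6]
gripper_width: 0.0235
grip_force: 59.2
```

>>> {"name": "servo_tool", "arguments": {"deltas": [{"tx": 0, "ty": 0, "tz": 0.01, "ax": 0, "ay": 0, "az": 0}, {"tx": 0, "ty": 0, "tz": 0.02, "ax": 0, "ay": 0, "az": 0}, {"tx": 0, "ty": 0, "tz": 0.03, "ax": 0, "ay": 0, "az": 0}, {"tx": 0, "ty": 0, "tz": 0.04, "ax": 0, "ay": 0, "az": 0}, {"tx": 0, "ty": 0, "tz": 0.05, "ax": 0, "ay": 0, "az": 0}, {"tx": 0, "ty": 0, "tz": 0.06, "ax": 0, "ay": 0, "az": 0}, {"tx": 0, "ty": 0, "tz": 0.07, "ax": 0, "ay": 0, "az": 0}, {"tx": 0, "ty": 0, "tz": 0.08, "ax": 0, "ay": 0, "az": 0}, {"tx": 0, "ty": 0, "tz": 0.08, "ax": 0, "ay": 0, "az": 0}, {"tx": 0, "ty": 0, "tz": 0.08, "ax": 0, "ay": 0, "az": 0}], "grip": 0.0}}

```text
t: 5.6
tcp_pos: [0.5574, 0.2614, 0.1275]
orientation: [[-0.817, -0.577, 0.0], [-0.577, 0.817, 0.0], [-0.0, -0.0, -1.0]]
wrist_force: [0.4, -0.4, -2.5]
gripper_width: 0.0237
grip_force: 59.0
```

```bash
python3 - <<'E'
from fit import *
out=[]
for n,(x0,y0) in(("side",(150,235)),("top",(110,165))):
    im=get_image(n); f=cv2.resize(im["frame"][y0:y0+100,x0:x0+100],(400,400),interpolation=cv2.INTER_CUBIC)
    out.append(f)
cv2.imwrite("pics/crop3.png",cv2.cvtColor(np.hstack(out),cv2.COLOR_RGB2BGR))
s=state();print(s['tcp_pos'],s['gripper_width'],s['grip_force'],s['wrist_force'])
E
```

```text
[0.55703736 0.26126328 0.12696557] 0.023923054044029165 58.97236498509301 [ 0.03136497 -0.35434296 -2.54383834]
```

View pics/crop3.png

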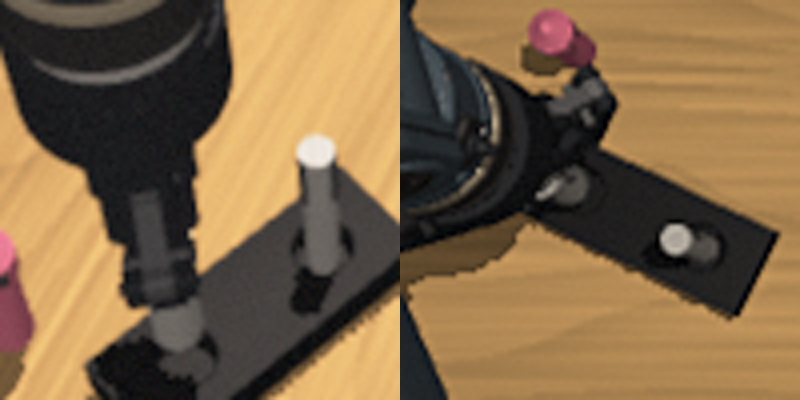

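>>> {"name": "servo_tool", "arguments": {"deltas": [{"tx": 0, "ty": 0, "tz": 0.08, "ax": 0, "ay": 0, "az": 0}, {"tx": 0, "ty": 0, "tz": 0.16, "ax": 0, "ay": 0, "az": 0}, {"tx": -0.004, "ty": -0.05, "tz": 0.22, "ax": 0, "ay": 0, "az": 0}, {"tx": -0.013, "ty": -0.15, "tz": 0.22, "ax": 0, "ay": 0, "az": 0}, {"tx": -0.021, "ty": -0.25, "tz": 0.22, "ax": 0, "ay": 0, "az": 0}, {"tx": -0.03, "ty": -0.35, "tz": 0.22, "ax": 0, "ay": 0, "az": 0}, {"tx": -0.038, "ty": -0.45, "tz": 0.22, "ax": 0, "ay": 0, "az": 0}, {"tx": -0.047, "ty": -0.55, "tz": 0.22, "ax": 0, "ay": 0, "az": 0}, {"tx": -0.055, "ty": -0.65, "tz": 0.22, "ax": 0, "ay": 0, "az": 0}, {"tx": -0.064, "ty": -0.74, "tz": 0.22, "ax": 0, "ay": 0, "az": 0}], "grip": 0.0}}

```text
t: 6.7
tcp_pos: [0.5246, -0.1108, 0.2371]
orientation: [[-0.817, -0.577, 0.0], [-0.577, 0.817, -0.0], [0.0, -0.0, -1.0]]
wrist_force: [0.6, 0.1, -2.7]
gripper_width: 0.0234
grip_force: 59.3
```

>>> {"name": "servo_tool", "arguments": {"deltas": [{"tx": 0, "ty": -0.025, "tz": -0.02, "ax": 0, "ay": 0, "az": 0}, {"tx": 0, "ty": -0.025, "tz": -0.05, "ax": 0, "ay": 0, "az": 0}, {"tx": 0, "ty": -0.025, "tz": -0.08, "ax": 0, "ay": 0, "az": 0}, {"tx": 0, "ty": -0.025, "tz": -0.11, "ax": 0, "ay": 0, "az": 0}, {"tx": 0, "ty": -0.025, "tz": -0.13, "ax": 0, "ay": 0, "az": 0}, {"tx": 0, "ty": -0.025, "tz": -0.14, "ax": 0, "ay": 0, "az": 0}, {"tx": 0, "ty": -0.025, "tz": -0.14, "ax": 0, "ay": 0, "az": 0}, {"tx": 0, "ty": -0.025, "tz": -0.14, "ax": 0, "ay": 0, "az": 0}, {"tx": 0, "ty": -0.025, "tz": -0.14, "ax": 0, "ay": 0, "az": 0}, {"tx": 0, "ty": -0.025, "tz": -0.14, "ax": 0, "ay": 0, "az": 0}], "grip": 0.0}}

```text
t: 7.7
tcp_pos: [0.5258, -0.1213, 0.1683]
orientation: [[-0.817, -0.577, 0.002], [-0.577, 0.817, -0.001], [-0.001, -0.001, -1.0]]
wrist_force: [0.8, 0.5, -1.8]
gripper_width: 0.0233
grip_force: 59.4
```

```bash
python3 - <<'E'
from fit import *
out=[];s=state();p=s['tcp_pos'];print(p,s['gripper_width'],s['wrist_force'])
for n,(x0,y0) in(("side",(226,110)),("top",(257,165))):
    im=get_image(n); f=cv2.resize(im["frame"][y0:y0+100,x0:x0+100],(400,400),interpolation=cv2.INTER_CUBIC)
    for pt in((*p[:2],p[2]-.0756),(*p[:2],p[2]-.03),(.525,-.1215,.074)):
        q=(proj(im,pt)-[x0,y0]+.5)*4; cv2.circle(f,tuple(int(v) for v in q),2,(255,0,0),-1)
    out.append(f)
cv2.imwrite("pics/crop4.png",cv2.cvtColor(np.hstack(out),cv2.COLOR_RGB2BGR))
E
```

```text
[ 0.52581521 -0.12127722  0.16825492] 0.02326720920084661 [ 0.79658294  0.47602312 -1.80830167]
```

View pics/crop4.png

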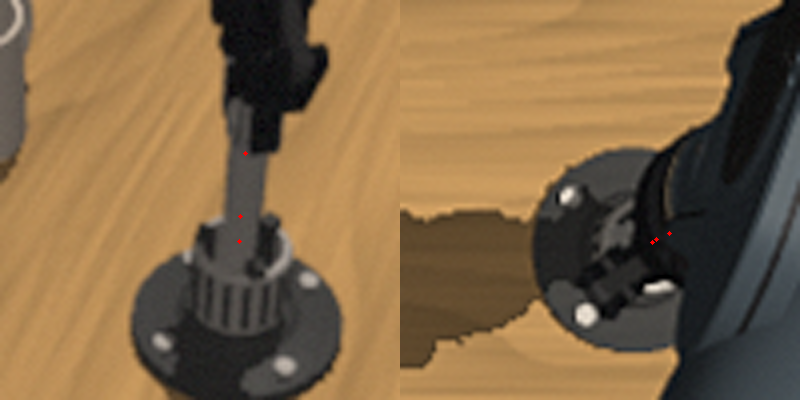

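>>> {"name": "servo_tool", "arguments": {"deltas": [{"tx": 0, "ty": 0, "tz": -0.02, "ax": 0, "ay": 0, "az": 0}, {"tx": 0, "ty": 0, "tz": -0.04, "ax": 0, "ay": 0, "az": 0}, {"tx": 0, "ty": 0, "tz": -0.06, "ax": 0, "ay": 0, "az": 0}, {"tx": 0, "ty": 0, "tz": -0.08, "ax": 0, "ay": 0, "az": 0}, {"tx": 0, "ty": 0, "tz": -0.1, "ax": 0, "ay": 0, "az": 0}, {"tx": 0, "ty": 0, "tz": -0.11, "ax": 0, "ay": 0, "az": 0}, {"tx": 0, "ty": 0, "tz": -0.12, "ax": 0, "ay": 0, "az": 0}, {"tx": 0, "ty": 0, "tz": -0.13, "ax": 0, "ay": 0, "az": 0}, {"tx": 0, "ty": 0, "tz": -0.132, "ax": 0, "ay": 0, "az": 0}, {"tx": 0, "ty": 0, "tz": -0.132, "ax": 0, "ay": 0, "az": 0}], "grip": 0.0}}

```text
t: 8.8
tcp_pos: [0.5253, -0.1212, 0.1013]
orientation: [[-0.817, -0.577, 0.0], [-0.577, 0.817, -0.0], [-0.0, -0.0, -1.0]]
wrist_force: [-0.4, 0.5, -2.4]
gripper_width: 0.0234
grip_force: 59.4
```

>>> {"name": "servo_tool", "arguments": {"deltas": [{"tx": 0, "ty": 0, "tz": -0.001, "ax": 0, "ay": 0, "az": 0}, {"tx": 0, "ty": 0, "tz": -0.002, "ax": 0, "ay": 0, "az": 0}, {"tx": 0, "ty": 0, "tz": -0.003, "ax": 0, "ay": 0, "az": 0}, {"tx": 0, "ty": 0, "tz": -0.004, "ax": 0, "ay": 0, "az": 0}, {"tx": 0, "ty": 0, "tz": -0.005, "ax": 0, "ay": 0, "az": 0}, {"tx": 0, "ty": 0, "tz": -0.006, "ax": 0, "ay": 0, "az": 0}, {"tx": 0, "ty": 0, "tz": -0.007, "ax": 0, "ay": 0, "az": 0}, {"tx": 0, "ty": 0, "tz": -0.008, "ax": 0, "ay": 0, "az": 0}, {"tx": 0, "ty": 0, "tz": -0.008, "ax": 0, "ay": 0, "az": 0}, {"tx": 0, "ty": 0, "tz": -0.008, "ax": 0, "ay": 0, "az": 0}], "grip": 0.0}}

```text
t: 9.8
tcp_pos: [0.5252, -0.1211, 0.0973]
orientation: [[-0.817, -0.577, -0.0], [-0.577, 0.817, 0.0], [0.0, 0.0, -1.0]]
wrist_force: [0.7, 1.1, -2.9]
gripper_width: 0.0237
grip_force: 59.4
```

>>> {"name": "servo_tool", "arguments": {"deltas": [{"tx": 0, "ty": 0, "tz": -0.001, "ax": 0, "ay": 0, "az": 0}, {"tx": 0, "ty": 0, "tz": -0.001, "ax": 0, "ay": 0, "az": 0}, {"tx": 0, "ty": 0, "tz": -0.002, "ax": 0, "ay": 0, "az": 0}, {"tx": 0, "ty": 0, "tz": -0.002, "ax": 0, "ay": 0, "az": 0}, {"tx": 0, "ty": 0, "tz": -0.003, "ax": 0, "ay": 0, "az": 0}, {"tx": 0, "ty": 0, "tz": -0.003, "ax": 0, "ay": 0, "az": 0}, {"tx": 0, "ty": 0, "tz": -0.003, "ax": 0, "ay": 0, "az": 0}, {"tx": 0, "ty": 0, "tz": -0.003, "ax": 0, "ay": 0, "az": 0}, {"tx": 0, "ty": 0, "tz": -0.003, "ax": 0, "ay": 0, "az": 0}, {"tx": 0, "ty": 0, "tz": -0.003, "ax": 0, "ay": 0, "az": 0}], "grip": 0.0}}

```text
t: 10.8
tcp_pos: [0.5252, -0.1212, 0.0958]
orientation: [[-0.817, -0.577, 0.0], [-0.577, 0.817, -0.0], [-0.0, -0.0, -1.0]]
wrist_force: [0.4, -0.4, -2.5]
gripper_width: 0.0237
grip_force: 59.4
```

>>> {"name": "servo_tool", "arguments": {"deltas": [{"tx": 0, "ty": 0, "tz": -0.001, "ax": 0, "ay": 0, "az": 0}, {"tx": 0, "ty": 0, "tz": -0.001, "ax": 0, "ay": 0, "az": 0}, {"tx": 0, "ty": 0, "tz": -0.002, "ax": 0, "ay": 0, "az": 0}, {"tx": 0, "ty": 0, "tz": -0.002, "ax": 0, "ay": 0, "az": 0}, {"tx": 0, "ty": 0, "tz": -0.002, "ax": 0, "ay": 0, "az": 0}, {"tx": 0, "ty": 0, "tz": -0.002, "ax": 0, "ay": 0, "az": 0}, {"tx": 0, "ty": 0, "tz": -0.002, "ax": 0, "ay": 0, "az": 0}, {"tx": 0, "ty": 0, "tz": -0.002, "ax": 0, "ay": 0, "az": 0}, {"tx": 0, "ty": 0, "tz": -0.002, "ax": 0, "ay": 0, "az": 0}, {"tx": 0, "ty": 0, "tz": -0.002, "ax": 0, "ay": 0, "az": 0}], "grip": 0.0}}

```text
t: 11.8
tcp_pos: [0.5256, -0.1212, 0.0955]
orientation: [[-0.817, -0.577, 0.001], [-0.577, 0.817, -0.0], [-0.001, -0.001, -1.0]]
wrist_force: [-1.3, 0.7, 5.5]
gripper_width: 0.0234
grip_force: 60.0
```

>>> {"name": "servo_tool", "arguments": {"deltas": [{"tx": 0, "ty": 0, "tz": 0.001, "ax": 0, "ay": 0, "az": 0}, {"tx": 0, "ty": 0, "tz": 0.001, "ax": 0, "ay": 0, "az": 0}, {"tx": 0, "ty": 0, "tz": 0.001, "ax": 0, "ay": 0, "az": 0}, {"tx": 0, "ty": 0, "tz": 0.001, "ax": 0, "ay": 0, "az": 0}, {"tx": 0, "ty": 0, "tz": 0.001, "ax": 0, "ay": 0, "az": 0}, {"tx": 0, "ty": 0, "tz": 0.001, "ax": 0, "ay": 0, "az": 0}, {"tx": 0, "ty": 0, "tz": 0.001, "ax": 0, "ay": 0, "az": 0}, {"tx": 0, "ty": 0, "tz": 0.001, "ax": 0, "ay": 0, "az": 0}, {"tx": 0, "ty": 0, "tz": 0.001, "ax": 0, "ay": 0, "az": 0}, {"tx": 0, "ty": 0, "tz": 0.001, "ax": 0, "ay": 0, "az": 0}], "grip": 1.0}}

```text
t: 12.8
tcp_pos: [0.5253, -0.1212, 0.0953]
orientation: [[-0.817, -0.577, 0.0], [-0.577, 0.817, -0.0], [-0.0, -0.0, -1.0]]
wrist_force: [-0.6, 0.2, 0.5]
gripper_width: 0.0854
grip_force: 0.0
```

>>> {"name": "servo_tool", "arguments": {"deltas": [{"tx": 0, "ty": 0, "tz": 0.04, "ax": 0, "ay": 0, "az": 0}, {"tx": 0, "ty": 0, "tz": 0.1, "ax": 0, "ay": 0, "az": 0}, {"tx": 0, "ty": 0, "tz": 0.16, "ax": 0, "ay": 0, "az": 0.07}, {"tx": 0, "ty": 0, "tz": 0.16, "ax": 0, "ay": 0, "az": 0.14}, {"tx": 0, "ty": 0, "tz": 0.16, "ax": 0, "ay": 0, "az": 0.21}, {"tx": 0, "ty": 0, "tz": 0.16, "ax": 0, "ay": 0, "az": 0.28}, {"tx": 0, "ty": 0, "tz": 0.16, "ax": 0, "ay": 0, "az": 0.35}, {"tx": 0, "ty": 0, "tz": 0.16, "ax": 0, "ay": 0, "az": 0.42}, {"tx": 0, "ty": 0, "tz": 0.16, "ax": 0, "ay": 0, "az": 0.49}, {"tx": 0, "ty": 0, "tz": 0.16, "ax": 0, "ay": 0, "az": 0.56}], "grip": 1.0}}

```text
t: 13.8
tcp_pos: [0.5252, -0.1211, 0.1753]
orientation: [[0.169, -0.986, -0.0], [-0.986, -0.169, 0.0], [-0.0, -0.0, -1.0]]
wrist_force: [0.8, -0.3, -0.2]
gripper_width: 0.0856
grip_force: 0.0
```

```bash
python3 - <<'E'
from fit import *
out=[];s=state();p=s['tcp_pos'];print(p,np.round(s['joints'],2),s['ft_torque'],s['wrist_force'])
for n,(x0,y0) in(("side",(226,110)),("top",(257,165))):
    im=get_image(n); f=cv2.resize(im["frame"][y0:y0+100,x0:x0+100],(400,400),interpolation=cv2.INTER_CUBIC)
    for pt in((.525,-.1215,.020),(.525,-.1215,.102)):
        q=(proj(im,pt)-[x0,y0]+.5)*4; cv2.circle(f,tuple(int(v) for v in q),2,(255,0,0),-1)
    out.append(f)
    r=near(im,"cone_bit",proj(im,(.525,-.1215,.09)))
    if r is not None: print(n,fit([im],[r],[[q for q in c if q[2]>.06] or c for c in (cyl(.011,.068)+cyl(.011,.078),cyl(.013,.078)+cyl(.013,.092),cyl(.013,.092)+cyl(.003,.102))],(.525,-.1215)))
cv2.imwrite("pics/crop5.png",cv2.cvtColor(np.hstack(out),cv2.COLOR_RGB2BGR))
E
```

```text
[ 0.52524801 -0.12114876  0.17531834] [-0.35  0.08 -0.02  1.47  0.   -2.09] [ 0.01952111 -0.0033268  -0.02318084] [ 0.81840475 -0.25464695 -0.20132247]
side (array([ 0.52499194, -0.12111072]), np.float64(0.8380623269563046))
top (array([ 0.51963437, -0.10566243]), np.float64(0.4297381384495722))
```

View pics/crop5.png

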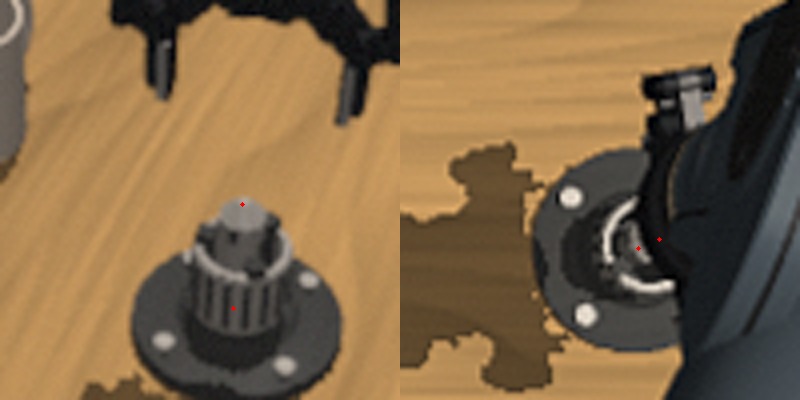

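>>> {"name": "servo_tool", "arguments": {"deltas": [{"tx": 0, "ty": 0, "tz": -0.04, "ax": 0, "ay": 0, "az": 0}, {"tx": 0, "ty": 0, "tz": -0.08, "ax": 0, "ay": 0, "az": 0}, {"tx": 0, "ty": 0, "tz": -0.12, "ax": 0, "ay": 0, "az": 0}, {"tx": 0, "ty": 0, "tz": -0.15, "ax": 0, "ay": 0, "az": 0}, {"tx": 0, "ty": 0, "tz": -0.18, "ax": 0, "ay": 0, "az": 0}, {"tx": 0, "ty": 0, "tz": -0.2, "ax": 0, "ay": 0, "az": 0}, {"tx": 0, "ty": 0, "tz": -0.22, "ax": 0, "ay": 0, "az": 0}, {"tx": 0, "ty": 0, "tz": -0.236, "ax": 0, "ay": 0, "az": 0}, {"tx": 0, "ty": 0, "tz": -0.236, "ax": 0, "ay": 0, "az": 0}, {"tx": 0, "ty": 0, "tz": -0.236, "ax": 0, "ay": 0, "az": 0}], "grip": 1.0}}

```text
t: 15.0
tcp_pos: [0.5254, -0.1212, 0.0575]
orientation: [[0.164, -0.987, 0.0], [-0.987, -0.164, -0.0], [0.0, -0.0, -1.0]]
wrist_force: [0.2, -0.3, 0.2]
gripper_width: 0.0855
grip_force: 0.0
```

>>> {"name": "servo_tool", "arguments": {"deltas": [{"tx": 0, "ty": 0, "tz": 0, "ax": 0, "ay": 0, "az": 0}, {"tx": 0, "ty": 0, "tz": 0, "ax": 0, "ay": 0, "az": 0}, {"tx": 0, "ty": 0, "tz": 0, "ax": 0, "ay": 0, "az": 0}, {"tx": 0, "ty": 0, "tz": 0, "ax": 0, "ay": 0, "az": 0}, {"tx": 0, "ty": 0, "tz": 0, "ax": 0, "ay": 0, "az": 0}, {"tx": 0, "ty": 0, "tz": 0, "ax": 0, "ay": 0, "az": 0}, {"tx": 0, "ty": 0, "tz": 0, "ax": 0, "ay": 0, "az": 0}, {"tx": 0, "ty": 0, "tz": 0, "ax": 0, "ay": 0, "az": 0}, {"tx": 0, "ty": 0, "tz": 0, "ax": 0, "ay": 0, "az": 0}, {"tx": 0, "ty": 0, "tz": 0, "ax": 0, "ay": 0, "az": 0}], "grip": 0.0}}

```text
t: 16.0
tcp_pos: [0.5245, -0.1216, 0.0588]
orientation: [[0.163, -0.987, -0.001], [-0.987, -0.163, -0.001], [0.001, 0.002, -1.0]]
wrist_force: [-4.7, 0.1, 6.3]
gripper_width: 0.055
grip_force: 65.6
```

```bash
cat > st.py <<'E'
from h import *
s=state(); o=np.array(s['orientation'])
print(s['t'],'F',np.round(s['wrist_force'],1),'M',np.round(s['ft_torque'],3),'tau6',round(s['tau'][5],3),'q6',round(s['joints'][5],3),'yaw',round(np.arctan2(o[1][1],o[0][1]),3),'p',np.round(s['tcp_pos'],4),s['gripper_width'],s['grip_force'])
E
python3 st.py
```

```text
16.0 F [-4.7  0.1  6.3] M [-0.063  0.991 -0.149] tau6 -0.094 q6 -2.086 yaw -2.978 p [ 0.5245 -0.1216  0.0588] 0.05498913731367453 65.55728930979967
```

>>> {"name": "servo_tool", "arguments": {"deltas": [{"tx": 0, "ty": 0, "tz": 0, "ax": 0, "ay": 0, "az": -0.05}, {"tx": 0, "ty": 0, "tz": 0, "ax": 0, "ay": 0, "az": -0.1}, {"tx": 0, "ty": 0, "tz": 0, "ax": 0, "ay": 0, "az": -0.15}, {"tx": 0, "ty": 0, "tz": 0, "ax": 0, "ay": 0, "az": -0.2}, {"tx": 0, "ty": 0, "tz": 0, "ax": 0, "ay": 0, "az": -0.25}, {"tx": 0, "ty": 0, "tz": 0, "ax": 0, "ay": 0, "az": -0.3}, {"tx": 0, "ty": 0, "tz": 0, "ax": 0, "ay": 0, "az": -0.35}, {"tx": 0, "ty": 0, "tz": 0, "ax": 0, "ay": 0, "az": -0.4}, {"tx": 0, "ty": 0, "tz": 0, "ax": 0, "ay": 0, "az": -0.45}, {"tx": 0, "ty": 0, "tz": 0, "ax": 0, "ay": 0, "az": -0.5}], "grip": 0.0}}

```text
t: 17.0
tcp_pos: [0.5251, -0.1218, 0.0588]
orientation: [[-0.744, -0.668, -0.0], [-0.668, 0.744, -0.002], [0.001, -0.001, -1.0]]
wrist_force: [-1.0, -1.3, 3.6]
gripper_width: 0.0548
grip_force: 65.3
```

```bash
python3 st.py; python3 - <<'E'
from fit import *
im=get_image("side"); f=cv2.resize(im["frame"][110:210,226:326],(500,500),interpolation=cv2.INTER_CUBIC)
cv2.imwrite("pics/crop6.png",cv2.cvtColor(f,cv2.COLOR_RGB2BGR))
E
```

```text
17.0 F [-1.  -1.3  3.6] M [0.128 0.882 0.202] tau6 -0.477 q6 -1.083 yaw 2.302 p [ 0.5251 -0.1218  0.0588] 0.054768023815453266 65.32634289935231
```

View pics/crop6.png

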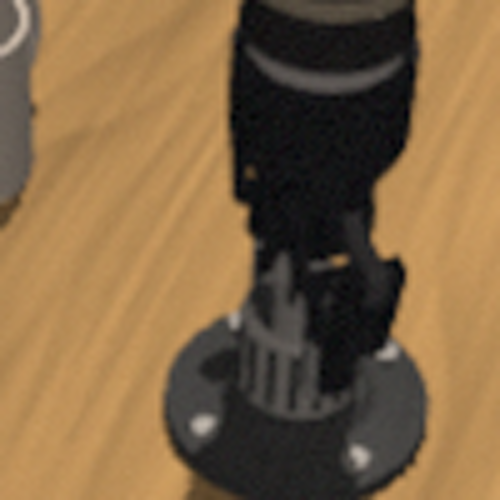

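>>> {"name": "servo_tool", "arguments": {"deltas": [{"tx": 0, "ty": 0, "tz": 0, "ax": 0, "ay": 0, "az": -0.04}, {"tx": 0, "ty": 0, "tz": 0, "ax": 0, "ay": 0, "az": -0.08}, {"tx": 0, "ty": 0, "tz": 0, "ax": 0, "ay": 0, "az": -0.12}, {"tx": 0, "ty": 0, "tz": 0, "ax": 0, "ay": 0, "az": -0.16}, {"tx": 0, "ty": 0, "tz": 0, "ax": 0, "ay": 0, "az": -0.2}, {"tx": 0, "ty": 0, "tz": 0, "ax": 0, "ay": 0, "az": -0.24}, {"tx": 0, "ty": 0, "tz": 0, "ax": 0, "ay": 0, "az": -0.28}, {"tx": 0, "ty": 0, "tz": 0, "ax": 0, "ay": 0, "az": -0.32}, {"tx": 0, "ty": 0, "tz": 0, "ax": 0, "ay": 0, "az": -0.36}, {"tx": 0, "ty": 0, "tz": 0, "ax": 0, "ay": 0, "az": -0.4}], "grip": 0.0}}

```text
t: 18.05
tcp_pos: [0.5253, -0.1223, 0.0588]
orientation: [[-0.998, 0.067, 0.001], [0.067, 0.998, -0.002], [-0.001, -0.002, -1.0]]
wrist_force: [-3.0, -4.2, 5.1]
gripper_width: 0.055
grip_force: 65.4
```

```bash
python3 st.py
```

```text
18.05 F [-3.  -4.2  5.1] M [0.019 0.645 0.196] tau6 -0.349 q6 -0.285 yaw 1.504 p [ 0.5253 -0.1223  0.0588] 0.05496785255621161 65.35295879468322
```

>>> {"name": "servo_tool", "arguments": {"deltas": [{"tx": 0, "ty": 0, "tz": 0, "ax": 0, "ay": 0, "az": -0.01}, {"tx": 0, "ty": 0, "tz": 0, "ax": 0, "ay": 0, "az": -0.02}, {"tx": 0, "ty": 0, "tz": 0, "ax": 0, "ay": 0, "az": -0.03}, {"tx": 0, "ty": 0, "tz": 0, "ax": 0, "ay": 0, "az": -0.04}, {"tx": 0, "ty": 0, "tz": 0, "ax": 0, "ay": 0, "az": -0.05}, {"tx": 0, "ty": 0, "tz": 0, "ax": 0, "ay": 0, "az": -0.06}, {"tx": 0, "ty": 0, "tz": 0, "ax": 0, "ay": 0, "az": -0.07}, {"tx": 0, "ty": 0, "tz": 0, "ax": 0, "ay": 0, "az": -0.08}, {"tx": 0, "ty": 0, "tz": 0, "ax": 0, "ay": 0, "az": -0.09}, {"tx": 0, "ty": 0, "tz": 0, "ax": 0, "ay": 0, "az": -0.1}], "grip": 0.0}}

```text
t: 19.05
tcp_pos: [0.5253, -0.1224, 0.0588]
orientation: [[-0.965, 0.261, 0.001], [0.261, 0.965, -0.002], [-0.001, -0.002, -1.0]]
wrist_force: [-4.3, -4.3, 4.9]
gripper_width: 0.0551
grip_force: 65.4
```

```bash
python3 st.py
```

```text
19.05 F [-4.3 -4.3  4.9] M [-0.068  0.581  0.19 ] tau6 0.033 q6 -0.088 yaw 1.306 p [ 0.5253 -0.1224  0.0588] 0.05506046938719244 65.39551265537739
```

>>> {"name": "servo_tool", "arguments": {"deltas": [{"tx": 0, "ty": 0, "tz": 0, "ax": 0, "ay": 0, "az": -0.01}, {"tx": 0, "ty": 0, "tz": 0, "ax": 0, "ay": 0, "az": -0.02}, {"tx": 0, "ty": 0, "tz": 0, "ax": 0, "ay": 0, "az": -0.03}, {"tx": 0, "ty": 0, "tz": 0, "ax": 0, "ay": 0, "az": -0.04}, {"tx": 0, "ty": 0, "tz": 0, "ax": 0, "ay": 0, "az": -0.05}, {"tx": 0, "ty": 0, "tz": 0, "ax": 0, "ay": 0, "az": -0.055}, {"tx": 0, "ty": 0, "tz": 0, "ax": 0, "ay": 0, "az": -0.06}, {"tx": 0, "ty": 0, "tz": 0, "ax": 0, "ay": 0, "az": -0.065}, {"tx": 0, "ty": 0, "tz": 0, "ax": 0, "ay": 0, "az": -0.07}, {"tx": 0, "ty": 0, "tz": 0, "ax": 0, "ay": 0, "az": -0.075}], "grip": 0.0}}

```text
t: 20.05
tcp_pos: [0.5253, -0.1225, 0.0588]
orientation: [[-0.915, 0.402, 0.0], [0.402, 0.915, -0.003], [-0.001, -0.002, -1.0]]
wrist_force: [-4.2, -5.1, 5.7]
gripper_width: 0.0552
grip_force: 65.4
```

```bash
python3 st.py
```

```text
20.05 F [-4.2 -5.1  5.7] M [-0.107  0.587  0.293] tau6 0.116 q6 0.062 yaw 1.157 p [ 0.5253 -0.1225  0.0588] 0.05524031094974598 65.39320120587945
```

>>> {"name": "servo_tool", "arguments": {"deltas": [{"tx": 0, "ty": 0, "tz": 0, "ax": 0, "ay": 0, "az": -0.005}, {"tx": 0, "ty": 0, "tz": 0, "ax": 0, "ay": 0, "az": -0.01}, {"tx": 0, "ty": 0, "tz": 0, "ax": 0, "ay": 0, "az": -0.015}, {"tx": 0, "ty": 0, "tz": 0, "ax": 0, "ay": 0, "az": -0.02}, {"tx": 0, "ty": 0, "tz": 0, "ax": 0, "ay": 0, "az": -0.025}, {"tx": 0, "ty": 0, "tz": 0, "ax": 0, "ay": 0, "az": -0.03}, {"tx": 0, "ty": 0, "tz": 0, "ax": 0, "ay": 0, "az": -0.03}, {"tx": 0, "ty": 0, "tz": 0, "ax": 0, "ay": 0, "az": -0.03}, {"tx": 0, "ty": 0, "tz": 0, "ax": 0, "ay": 0, "az": -0.03}, {"tx": 0, "ty": 0, "tz": 0, "ax": 0, "ay": 0, "az": -0.03}], "grip": 0.0}}

```text
t: 21.05
tcp_pos: [0.5253, -0.1225, 0.0588]
orientation: [[-0.89, 0.457, 0.0], [0.457, 0.89, -0.003], [-0.002, -0.002, -1.0]]
wrist_force: [-4.5, -4.5, 5.9]
gripper_width: 0.055
grip_force: 65.5
```

```bash
python3 st.py
```

```text
21.05 F [-4.5 -4.5  5.9] M [-0.11   0.55   0.047] tau6 0.052 q6 0.122 yaw 1.097 p [ 0.5253 -0.1225  0.0588] 0.05496563914539912 65.47478187829256
```

>>> {"name": "servo_tool", "arguments": {"deltas": [{"tx": 0, "ty": 0, "tz": 0, "ax": 0, "ay": 0, "az": 0}, {"tx": 0, "ty": 0, "tz": 0, "ax": 0, "ay": 0, "az": 0}, {"tx": 0, "ty": 0, "tz": 0, "ax": 0, "ay": 0, "az": 0}, {"tx": 0, "ty": 0, "tz": 0, "ax": 0, "ay": 0, "az": 0}, {"tx": 0, "ty": 0, "tz": 0, "ax": 0, "ay": 0, "az": -0.005}, {"tx": 0, "ty": 0, "tz": 0, "ax": 0, "ay": 0, "az": -0.01}, {"tx": 0, "ty": 0, "tz": 0, "ax": 0, "ay": 0, "az": -0.015}, {"tx": 0, "ty": 0, "tz": 0, "ax": 0, "ay": 0, "az": -0.02}, {"tx": 0, "ty": 0, "tz": 0, "ax": 0, "ay": 0, "az": -0.025}, {"tx": 0, "ty": 0, "tz": 0, "ax": 0, "ay": 0, "az": -0.03}], "grip": 0.0}}

```text
t: 22.05
tcp_pos: [0.5252, -0.1226, 0.0588]
orientation: [[-0.861, 0.509, 0.0], [0.509, 0.861, -0.003], [-0.002, -0.002, -1.0]]
wrist_force: [-4.6, -4.0, 4.7]
gripper_width: 0.0549
grip_force: 65.4
```

```bash
python3 st.py
```

```text
22.05 F [-4.6 -4.   4.7] M [-0.175  0.538  0.179] tau6 0.104 q6 0.182 yaw 1.037 p [ 0.5252 -0.1226  0.0588] 0.054891688987676886 65.41950205340981
```

>>> {"name": "servo_tool", "arguments": {"deltas": [{"tx": 0, "ty": 0, "tz": 0, "ax": 0, "ay": 0, "az": -0.005}, {"tx": 0, "ty": 0, "tz": 0, "ax": 0, "ay": 0, "az": -0.01}, {"tx": 0, "ty": 0, "tz": 0, "ax": 0, "ay": 0, "az": -0.015}, {"tx": 0, "ty": 0, "tz": 0, "ax": 0, "ay": 0, "az": -0.02}, {"tx": 0, "ty": 0, "tz": 0, "ax": 0, "ay": 0, "az": -0.025}, {"tx": 0, "ty": 0, "tz": 0, "ax": 0, "ay": 0, "az": -0.03}, {"tx": 0, "ty": 0, "tz": 0, "ax": 0, "ay": 0, "az": -0.035}, {"tx": 0, "ty": 0, "tz": 0, "ax": 0, "ay": 0, "az": -0.04}, {"tx": 0, "ty": 0, "tz": 0, "ax": 0, "ay": 0, "az": -0.045}, {"tx": 0, "ty": 0, "tz": 0, "ax": 0, "ay": 0, "az": -0.05}], "grip": 0.0}}

```text
t: 23.05
tcp_pos: [0.5252, -0.1227, 0.0588]
orientation: [[-0.806, 0.592, 0.0], [0.592, 0.806, -0.003], [-0.002, -0.002, -1.0]]
wrist_force: [-4.8, -4.3, 5.3]
gripper_width: 0.0548
grip_force: 65.4
```

```bash
python3 st.py
```

```text
23.05 F [-4.8 -4.3  5.3] M [-0.217  0.535  0.146] tau6 0.122 q6 0.282 yaw 0.937 p [ 0.5252 -0.1227  0.0588] 0.05482749560046508 65.40169827640057
```

>>> {"name": "servo_tool", "arguments": {"deltas": [{"tx": 0, "ty": 0, "tz": 0, "ax": 0, "ay": 0, "az": -0.005}, {"tx": 0, "ty": 0, "tz": 0, "ax": 0, "ay": 0, "az": -0.01}, {"tx": 0, "ty": 0, "tz": 0, "ax": 0, "ay": 0, "az": -0.015}, {"tx": 0, "ty": 0, "tz": 0, "ax": 0, "ay": 0, "az": -0.02}, {"tx": 0, "ty": 0, "tz": 0, "ax": 0, "ay": 0, "az": -0.025}, {"tx": 0, "ty": 0, "tz": 0, "ax": 0, "ay": 0, "az": -0.03}, {"tx": 0, "ty": 0, "tz": 0, "ax": 0, "ay": 0, "az": -0.035}, {"tx": 0, "ty": 0, "tz": 0, "ax": 0, "ay": 0, "az": -0.04}, {"tx": 0, "ty": 0, "tz": 0, "ax": 0, "ay": 0, "az": -0.045}, {"tx": 0, "ty": 0, "tz": 0, "ax": 0, "ay": 0, "az": -0.05}], "grip": 0.0}}

```text
t: 24.05
tcp_pos: [0.5251, -0.1227, 0.0587]
orientation: [[-0.743, 0.67, 0.0], [0.67, 0.743, -0.003], [-0.002, -0.002, -1.0]]
wrist_force: [-5.3, -3.9, 5.3]
gripper_width: 0.0552
grip_force: 65.4
```

```bash
python3 st.py
```

```text
24.05 F [-5.3 -3.9  5.3] M [-0.227  0.433  0.241] tau6 0.229 q6 0.381 yaw 0.837 p [ 0.5251 -0.1227  0.0587] 0.05519350399624458 65.37288509309292
```

>>> {"name": "servo_tool", "arguments": {"deltas": [{"tx": 0, "ty": 0, "tz": 0, "ax": 0, "ay": 0, "az": -0.005}, {"tx": 0, "ty": 0, "tz": 0, "ax": 0, "ay": 0, "az": -0.01}, {"tx": 0, "ty": 0, "tz": 0, "ax": 0, "ay": 0, "az": -0.015}, {"tx": 0, "ty": 0, "tz": 0, "ax": 0, "ay": 0, "az": -0.02}, {"tx": 0, "ty": 0, "tz": 0, "ax": 0, "ay": 0, "az": -0.025}, {"tx": 0, "ty": 0, "tz": 0, "ax": 0, "ay": 0, "az": -0.03}, {"tx": 0, "ty": 0, "tz": 0, "ax": 0, "ay": 0, "az": -0.035}, {"tx": 0, "ty": 0, "tz": 0, "ax": 0, "ay": 0, "az": -0.04}, {"tx": 0, "ty": 0, "tz": 0, "ax": 0, "ay": 0, "az": -0.045}, {"tx": 0, "ty": 0, "tz": 0, "ax": 0, "ay": 0, "az": -0.05}], "grip": 0.0}}

```text
t: 25.05
tcp_pos: [0.5251, -0.1228, 0.0588]
orientation: [[-0.672, 0.74, 0.0], [0.74, 0.672, -0.003], [-0.003, -0.002, -1.0]]
wrist_force: [-4.9, -5.1, 5.6]
gripper_width: 0.0549
grip_force: 65.3
```

```bash
python3 st.py
```

```text
25.05 F [-4.9 -5.1  5.6] M [-0.345  0.488  0.446] tau6 0.35 q6 0.481 yaw 0.737 p [ 0.5251 -0.1228  0.0588] 0.05485130286099788 65.31913429498672
```

>>> {"name": "servo_tool", "arguments": {"deltas": [{"tx": 0, "ty": 0, "tz": 0, "ax": 0, "ay": 0, "az": 0}, {"tx": 0, "ty": 0, "tz": 0, "ax": 0, "ay": 0, "az": 0}, {"tx": 0, "ty": 0, "tz": 0, "ax": 0, "ay": 0, "az": 0}, {"tx": 0, "ty": 0, "tz": 0, "ax": 0, "ay": 0, "az": 0}, {"tx": 0, "ty": 0, "tz": 0, "ax": 0, "ay": 0, "az": 0}, {"tx": 0, "ty": 0, "tz": 0, "ax": 0, "ay": 0, "az": 0}, {"tx": 0, "ty": 0, "tz": 0, "ax": 0, "ay": 0, "az": 0}, {"tx": 0, "ty": 0, "tz": 0, "ax": 0, "ay": 0, "az": 0}, {"tx": 0, "ty": 0, "tz": 0, "ax": 0, "ay": 0, "az": 0}, {"tx": 0, "ty": 0, "tz": 0, "ax": 0, "ay": 0, "az": 0}], "grip": 1.0}}

```text
t: 26.05
tcp_pos: [0.5252, -0.1212, 0.0573]
orientation: [[-0.671, 0.741, -0.0], [0.741, 0.671, 0.0], [0.0, 0.0, -1.0]]
wrist_force: [1.2, -0.2, 0.4]
gripper_width: 0.0853
grip_force: 0.0
```

>>> {"name": "servo_tool", "arguments": {"deltas": [{"tx": 0, "ty": 0, "tz": 0.03, "ax": 0, "ay": 0, "az": 0}, {"tx": 0, "ty": 0, "tz": 0.07, "ax": 0, "ay": 0, "az": 0}, {"tx": 0, "ty": 0, "tz": 0.12, "ax": 0, "ay": 0, "az": 0}, {"tx": 0, "ty": 0, "tz": 0.18, "ax": 0, "ay": 0, "az": 0}, {"tx": 0, "ty": 0, "tz": 0.24, "ax": 0, "ay": 0, "az": 0}, {"tx": 0, "ty": 0, "tz": 0.3, "ax": 0, "ay": 0, "az": 0}, {"tx": -0.07, "ty": 0, "tz": 0.3, "ax": 0, "ay": 0, "az": 0}, {"tx": -0.14, "ty": 0, "tz": 0.3, "ax": 0, "ay": 0, "az": 0}, {"tx": -0.22, "ty": 0, "tz": 0.3, "ax": 0, "ay": 0, "az": 0}, {"tx": -0.3, "ty": 0, "tz": 0.3, "ax": 0, "ay": 0, "az": 0}], "grip": 1.0}}

```text
t: 27.05
tcp_pos: [0.3741, -0.1211, 0.2087]
orientation: [[-0.672, 0.741, 0.001], [0.741, 0.672, -0.001], [-0.002, 0.0, -1.0]]
wrist_force: [0.6, -1.2, 0.3]
gripper_width: 0.0856
grip_force: 0.0
```

```bash
python3 st.py; python3 - <<'E'
from fit import *
out=[]
for n,(x0,y0) in(("side",(236,130)),("top",(267,175))):
    im=get_image(n); f=cv2.resize(im["frame"][y0:y0+80,x0:x0+80],(400,400),interpolation=cv2.INTER_CUBIC)
    for pt in((.525,-.1215,.102),):
        q=(proj(im,pt)-[x0,y0]+.5)*5; cv2.circle(f,tuple(int(v) for v in q),2,(255,0,0),-1)
    out.append(f)
cv2.imwrite("pics/crop7.png",cv2.cvtColor(np.hstack(out),cv2.COLOR_RGB2BGR))
E
```

```text
27.05 F [ 0.6 -1.2  0.3] M [-0.038  0.024  0.02 ] tau6 0.309 q6 0.35 yaw 0.737 p [ 0.3741 -0.1211  0.2087] 0.0855819591661873 0.0
```

View pics/crop7.png

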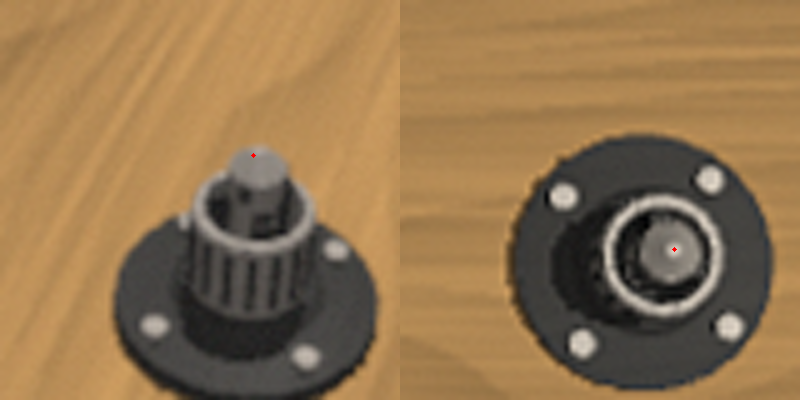

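>>> {"name": "servo_tool", "arguments": {"deltas": [{"tx": 0.08, "ty": 0, "tz": 0, "ax": 0, "ay": 0, "az": 0}, {"tx": 0.16, "ty": 0, "tz": 0, "ax": 0, "ay": 0, "az": 0}, {"tx": 0.24, "ty": 0, "tz": 0, "ax": 0, "ay": 0, "az": 0}, {"tx": 0.3, "ty": 0, "tz": 0, "ax": 0, "ay": 0, "az": 0}, {"tx": 0.3, "ty": 0, "tz": -0.06, "ax": 0, "ay": 0, "az": 0}, {"tx": 0.3, "ty": 0, "tz": -0.13, "ax": 0, "ay": 0, "az": 0}, {"tx": 0.3, "ty": 0, "tz": -0.19, "ax": 0, "ay": 0, "az": 0}, {"tx": 0.3, "ty": 0, "tz": -0.24, "ax": 0, "ay": 0, "az": 0}, {"tx": 0.3, "ty": 0, "tz": -0.28, "ax": 0, "ay": 0, "az": 0}, {"tx": 0.3, "ty": 0, "tz": -0.3, "ax": 0, "ay": 0, "az": 0}], "grip": 1.0}}

```text
t: 28.15
tcp_pos: [0.5247, -0.1207, 0.0557]
orientation: [[-0.671, 0.741, -0.002], [0.741, 0.671, 0.001], [0.002, -0.001, -1.0]]
wrist_force: [0.2, -0.0, 0.7]
gripper_width: 0.0853
grip_force: 0.0
```

>>> {"name": "servo_tool", "arguments": {"deltas": [{"tx": 0, "ty": 0, "tz": 0, "ax": 0, "ay": 0, "az": 0}, {"tx": 0, "ty": 0, "tz": 0, "ax": 0, "ay": 0, "az": 0}, {"tx": 0, "ty": 0, "tz": 0, "ax": 0, "ay": 0, "az": 0}, {"tx": 0, "ty": 0, "tz": 0, "ax": 0, "ay": 0, "az": 0}, {"tx": 0, "ty": 0, "tz": 0, "ax": 0, "ay": 0, "az": 0}, {"tx": 0, "ty": 0, "tz": 0, "ax": 0, "ay": 0, "az": 0}, {"tx": 0, "ty": 0, "tz": 0, "ax": 0, "ay": 0, "az": 0}, {"tx": 0, "ty": 0, "tz": 0, "ax": 0, "ay": 0, "az": 0}, {"tx": 0, "ty": 0, "tz": 0, "ax": 0, "ay": 0, "az": 0}, {"tx": 0, "ty": 0, "tz": 0, "ax": 0, "ay": 0, "az": 0}], "grip": 0.0}}

```text
t: 29.15
tcp_pos: [0.5251, -0.1228, 0.0596]
orientation: [[-0.671, 0.741, -0.0], [0.741, 0.671, -0.004], [-0.003, -0.003, -1.0]]
wrist_force: [-4.0, -3.5, 3.9]
gripper_width: 0.0547
grip_force: 69.7
```

```bash
python3 st.py
```

```text
29.15 F [-4.  -3.5  3.9] M [-0.825  1.151  0.195] tau6 0.184 q6 0.483 yaw 0.736 p [ 0.5251 -0.1228  0.0596] 0.05473018226404107 69.66434086672962
```

>>> {"name": "servo_tool", "arguments": {"deltas": [{"tx": 0, "ty": 0, "tz": 0, "ax": 0, "ay": 0, "az": -0.0015}, {"tx": 0, "ty": 0, "tz": 0, "ax": 0, "ay": 0, "az": -0.003}, {"tx": 0, "ty": 0, "tz": 0, "ax": 0, "ay": 0, "az": -0.0045}, {"tx": 0, "ty": 0, "tz": 0, "ax": 0, "ay": 0, "az": -0.006}, {"tx": 0, "ty": 0, "tz": 0, "ax": 0, "ay": 0, "az": -0.0075}, {"tx": 0, "ty": 0, "tz": 0, "ax": 0, "ay": 0, "az": -0.009}, {"tx": 0, "ty": 0, "tz": 0, "ax": 0, "ay": 0, "az": -0.0105}, {"tx": 0, "ty": 0, "tz": 0, "ax": 0, "ay": 0, "az": -0.012}, {"tx": 0, "ty": 0, "tz": 0, "ax": 0, "ay": 0, "az": -0.0135}, {"tx": 0, "ty": 0, "tz": 0, "ax": 0, "ay": 0, "az": -0.015}], "grip": 0.0}}

```text
t: 30.15
tcp_pos: [0.525, -0.1228, 0.0595]
orientation: [[-0.649, 0.761, -0.0], [0.761, 0.649, -0.004], [-0.003, -0.003, -1.0]]
wrist_force: [-5.0, -2.3, 2.9]
gripper_width: 0.0547
grip_force: 69.7
```

```bash
python3 st.py
```

```text
30.15 F [-5.  -2.3  2.9] M [-0.694  1.184  0.328] tau6 0.286 q6 0.513 yaw 0.706 p [ 0.525  -0.1228  0.0595] 0.05465541323953383 69.66292921453714
```

>>> {"name": "servo_tool", "arguments": {"deltas": [{"tx": 0, "ty": 0, "tz": 0, "ax": 0, "ay": 0, "az": -0.0025}, {"tx": 0, "ty": 0, "tz": 0, "ax": 0, "ay": 0, "az": -0.005}, {"tx": 0, "ty": 0, "tz": 0, "ax": 0, "ay": 0, "az": -0.0075}, {"tx": 0, "ty": 0, "tz": 0, "ax": 0, "ay": 0, "az": -0.01}, {"tx": 0, "ty": 0, "tz": 0, "ax": 0, "ay": 0, "az": -0.0125}, {"tx": 0, "ty": 0, "tz": 0, "ax": 0, "ay": 0, "az": -0.015}, {"tx": 0, "ty": 0, "tz": 0, "ax": 0, "ay": 0, "az": -0.0175}, {"tx": 0, "ty": 0, "tz": 0, "ax": 0, "ay": 0, "az": -0.02}, {"tx": 0, "ty": 0, "tz": 0, "ax": 0, "ay": 0, "az": -0.0225}, {"tx": 0, "ty": 0, "tz": 0, "ax": 0, "ay": 0, "az": -0.025}], "grip": 0.0}}

```text
t: 31.15
tcp_pos: [0.525, -0.1229, 0.0595]
orientation: [[-0.61, 0.792, -0.0], [0.792, 0.61, -0.004], [-0.003, -0.003, -1.0]]
wrist_force: [-5.5, -3.6, 4.0]
gripper_width: 0.0546
grip_force: 69.7
```

```bash
python3 st.py
```

```text
31.15 F [-5.5 -3.6  4. ] M [-0.747  1.191  0.284] tau6 0.334 q6 0.563 yaw 0.656 p [ 0.525  -0.1229  0.0595] 0.05461516667087697 69.66590727679431
```

>>> {"name": "servo_tool", "arguments": {"deltas": [{"tx": 0, "ty": 0, "tz": 0, "ax": 0, "ay": 0, "az": -0.003}, {"tx": 0, "ty": 0, "tz": 0, "ax": 0, "ay": 0, "az": -0.006}, {"tx": 0, "ty": 0, "tz": 0, "ax": 0, "ay": 0, "az": -0.009}, {"tx": 0, "ty": 0, "tz": 0, "ax": 0, "ay": 0, "az": -0.012}, {"tx": 0, "ty": 0, "tz": 0, "ax": 0, "ay": 0, "az": -0.015}, {"tx": 0, "ty": 0, "tz": 0, "ax": 0, "ay": 0, "az": -0.018}, {"tx": 0, "ty": 0, "tz": 0, "ax": 0, "ay": 0, "az": -0.021}, {"tx": 0, "ty": 0, "tz": 0, "ax": 0, "ay": 0, "az": -0.024}, {"tx": 0, "ty": 0, "tz": 0, "ax": 0, "ay": 0, "az": -0.027}, {"tx": 0, "ty": 0, "tz": 0, "ax": 0, "ay": 0, "az": -0.03}], "grip": 0.0}}

```text
t: 32.15
tcp_pos: [0.525, -0.1229, 0.0595]
orientation: [[-0.562, 0.827, -0.001], [0.827, 0.562, -0.004], [-0.003, -0.003, -1.0]]
wrist_force: [-3.4, -3.3, 4.0]
gripper_width: 0.0548
grip_force: 69.7
```

```bash
python3 st.py
```

```text
32.15 F [-3.4 -3.3  4. ] M [-0.789  1.239  0.439] tau6 0.403 q6 0.623 yaw 0.596 p [ 0.525  -0.1229  0.0595] 0.0547781860008673 69.67570426873863
```

>>> {"name": "servo_tool", "arguments": {"deltas": [{"tx": 0, "ty": 0, "tz": 0, "ax": 0, "ay": 0, "az": 0}, {"tx": 0, "ty": 0, "tz": 0, "ax": 0, "ay": 0, "az": 0}, {"tx": 0, "ty": 0, "tz": 0, "ax": 0, "ay": 0, "az": 0}, {"tx": 0, "ty": 0, "tz": 0, "ax": 0, "ay": 0, "az": 0}, {"tx": 0, "ty": 0, "tz": 0, "ax": 0, "ay": 0, "az": 0}, {"tx": 0, "ty": 0, "tz": 0, "ax": 0, "ay": 0, "az": 0}, {"tx": 0, "ty": 0, "tz": 0, "ax": 0, "ay": 0, "az": 0}, {"tx": 0, "ty": 0, "tz": 0, "ax": 0, "ay": 0, "az": 0}, {"tx": 0, "ty": 0, "tz": 0, "ax": 0, "ay": 0, "az": 0}, {"tx": 0, "ty": 0, "tz": 0, "ax": 0, "ay": 0, "az": 0}], "grip": 1.0}}

```text
t: 33.15
tcp_pos: [0.5253, -0.1212, 0.0573]
orientation: [[-0.561, 0.828, 0.0], [0.828, 0.561, 0.0], [-0.0, 0.0, -1.0]]
wrist_force: [0.2, -0.1, -0.1]
gripper_width: 0.0855
grip_force: 0.0
```

>>> {"name": "servo_tool", "arguments": {"deltas": [{"tx": 0, "ty": 0, "tz": 0.03, "ax": 0, "ay": 0, "az": 0}, {"tx": 0, "ty": 0, "tz": 0.07, "ax": 0, "ay": 0, "az": 0}, {"tx": 0, "ty": 0, "tz": 0.12, "ax": 0, "ay": 0, "az": 0}, {"tx": 0, "ty": 0, "tz": 0.18, "ax": 0, "ay": 0, "az": 0}, {"tx": 0, "ty": 0, "tz": 0.24, "ax": 0, "ay": 0, "az": 0}, {"tx": 0, "ty": 0, "tz": 0.3, "ax": 0, "ay": 0, "az": 0}, {"tx": -0.07, "ty": 0, "tz": 0.3, "ax": 0, "ay": 0, "az": 0}, {"tx": -0.14, "ty": 0, "tz": 0.3, "ax": 0, "ay": 0, "az": 0}, {"tx": -0.22, "ty": 0, "tz": 0.3, "ax": 0, "ay": 0, "az": 0}, {"tx": -0.3, "ty": 0, "tz": 0.3, "ax": 0, "ay": 0, "az": 0}], "grip": 1.0}}

```text
t: 34.15
tcp_pos: [0.3741, -0.1211, 0.2086]
orientation: [[-0.562, 0.827, 0.001], [0.827, 0.562, -0.001], [-0.002, 0.001, -1.0]]
wrist_force: [-0.0, -0.3, -0.2]
gripper_width: 0.0851
grip_force: 0.0
```

```bash
python3 - <<'E'
from fit import *
out=[]
for n,(x0,y0) in(("side",(236,130)),("top",(267,175))):
    im=get_image(n); f=cv2.resize(im["frame"][y0:y0+80,x0:x0+80],(400,400),interpolation=cv2.INTER_CUBIC)
    q=(proj(im,(.525,-.1215,.102))-[x0,y0]+.5)*5; cv2.circle(f,tuple(int(v) for v in q),2,(255,0,0),-1)
    out.append(f)
cv2.imwrite("pics/crop8.png",cv2.cvtColor(np.hstack(out),cv2.COLOR_RGB2BGR))
E
```

```text
(no output)
```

View pics/crop8.png

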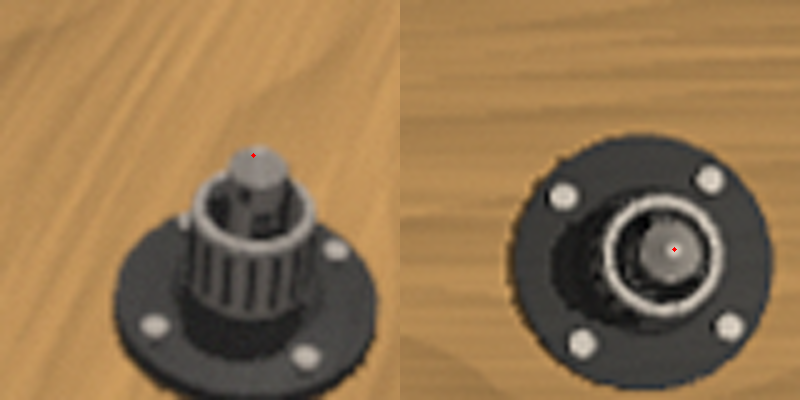

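The picture shows the bit upright and centred in the chuck (point at about (254,155) in the side view), gripped by the jaws, with the arm clear.

```bash
python3 -c "
from cell import *
print(sign_off())"
```

```text
the job is handed in; nothing more can be done
None
```

The cone bit stands point up in the chuck, the sleeve is about 0.25 N m above its free-turning torque (a noisy reading, within your 0.1–0.3 tight range), the gripper is clear, and the job is handed in; no verdict came back.

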